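Clip a spice shelf onto its slotted rack

ROBOT

A 6-joint arm with a two-finger parallel gripper is mounted at the origin on a cart in front of the work surface, level with it; the furniture and walls round the work are solid. World frame = base frame: x ahead of the robot, y to its left, z up, the work surface at z = 0. Lengths are in mm, angles in degrees, forces in N, time in s.
With the tool pointing down it reaches from about 350 to 850 mm from the base axis. Payload 8.1 kg.
Tool frame: the origin (TCP) lies between the finger pads; the fingertips stand 17 mm ahead of it and the grasp point (between the pads) lies 2 mm behind it; z points along the fingers, y is the line along which they close (so a half turn about z gives the same grasp; the last joint's range is limited). The gripper opens to 85 mm and grips with 20 to 120 N. Pads are 22 mm wide; open, the fingers measure 114 mm over their backs; the gripper's body (76 mm by 85 mm) begins 54 mm behind the grasp point. The pads swing forward as they close: fully open they stand 13 mm farther back than shut.
Start: joints at [-77.315, 7.471, 85.268, -0, 87.261, -4.893], TCP at [181.226, -571.981, 248.292] pointing down, gripper open.
Joint ranges: [-169.43, 169.43], [-51.17, 129.36], [1.28, 143.12], [-76.62, 256.62], [0, 156.53], [-152.29, 152.29]. Speed limits (degrees/s): [136.94, 136.94, 159.86, 180, 180, 180].

INTERFACE

Orientations are given as [roll, pitch, yaw] about the fixed x, y, z axes, in that order (R = Rz(yaw) Ry(pitch) Rx(roll)).
In Python, from bench import sense, snapshot, hand_in, trace, place_of gives the robot as it stands.
- The arm moves only by the shell command python3 -m handwheel 'ROWS' [FORCE]. ROWS is JSON, a list of rows, each a list of 7 numbers: the opening, from -1 (shut) to 1 (fully open), then the shift along the tool's x, y, z in cm, then the turn, a rotation vector about the tool's x, y, z in rad. A call has 1 to 12 rows; each row shifts and turns the commanded pose from where the row before left it, along the tool's axes as they then stand; what a row does not reach is not made up. A row lasts 1/12 s, in which the tool goes at most 41.7 mm and 7.16 degrees, less where a joint would pass 70% of its speed; a pose out of reach is approached as far as the arm can. A call with a gripper value outside its range is refused whole. The fingers move at their own pace and stop on an object; FORCE is the grip in N (left out, the last holds). Time passes only in rows, so rows that do not move let the fingers close. It gives the time, the measured TCP pose, the force, the opening and the grip force at its end, in the units of the state.
- sense(): the state, without advancing time (a new reading comes with each control period).
- snapshot(name): name is "scene" or "top" or "wrist"; returns a dict with "image" (400x640x3 uint8, red, green, blue), "intrinsics" (3x3 intrinsics, pixels), "R" (3x3) and "t" (3): a world point X has camera coordinates R X + t. Camera axes: x right, y down, z forward; pixel columns grow to the right and rows downward; lengths in mm; the calibration is good to about 2 mm. A picture is of the moment at which its call begins. There is no depth.
- hand_in(): hands the job in; it is judged then, once.
Trained networks look in a picture, given as the dict that the camera call returned (one of the last four; its "shot" number tells which), for a name from the list of things; names that differ only in an ending like _2 or _b are one class to them, and where a whole thing is asked for, a point or a joint stands for the part that bears it (a point fixed in the world has none). Each returns a list of dicts, best first, with "conf" (0 to 1); they miss things now and then, are a little off and sometimes report something else, mostly with a low value. They report only what shows in the picture. A call takes as long as a camera call.
- trace(picture, query): "pixels" (400x640 bool, what is visible of it).
- place_of(picture, query): "location" ([x, y, z] in mm, in world coordinates, good to about 4 mm: a listed point, or the origin of a listed thing).
The state is a dict: "time": time; "joint_pos": joint angles; "qd": joint speeds; "joint_efforts": joint torques, N m; "tool_pos": TCP position; "tcp_rot": TCP orientation; "ft_force": force on the tool from outside, world axes, zero at the start; "wrist_torque": the same for the moment, N m; "finger_gap": finger opening in mm; "grip_force": force on a finger pad.
Only numpy, scipy, OpenCV 4.12 (cv2) and the standard library are available. Lean on these libraries where they do the work, as an engineer would, in place of code of your own. Each camera call takes 0.05 s, during which the arm holds its last target. There are 200 camera calls.

TASK

Pick up the small white shelf by its upright grip post, hook both of its claws into the top pair of slots in the rack's two uprights, then press it down until it is fully home and the sprung latch snaps out over its catch. Use a firm but careful hand: never bear on the rack with more than about 35 N, and do not knock or shift the jars and the lemon standing about. Let go of the shelf when it is locked.

Things in the scene. Friction and masses are not known exactly. Their poses are not given: they have to be found in the camera images.
- rack: Rack's base plate, white, fixed, 110 deep, 164 wide, 8 mm thick. Origin on the worktop, mid-width, in the plane of the uprights' front faces; x points into the rack (away from the side where the shelf hangs), y left, z up. It carries two white hollow uprights 38 wide, 164 mm high, nominally at y = +50 and -50 mm, front wall 4 mm thick, with a latch housing between them.
- slots (a point): Nominal point midway between the two TOP slots, front plane, (0, 0, 129) mm in the base's frame. Slots: 100 mm apart, 9 mm wide (y), 34 mm high; like slots 60 mm lower are not used. The uprights (with slots and latch) are clamped on the base up to 10 mm aside along y and 4 mm up or down from nominal, differently each time, and the given points do NOT show it: find it by feel or eye.
- home (a point): On the base at (-37, 0, 145) mm, axes as the rack's: nominal end place of shelf_grip, before the clamping error of the uprights (10 mm in y, 4 mm in z). Let go, the locked shelf leans forward on its play by up to 0.06 rad, its grip 5 mm nearer and 2 mm lower. At home the claws' necks rest on the slots' lower ends, a rigid stop.
- shelf: Loose white steel shelf, about 0.3 kg, standing on its flat underside on the hob: floor 92 deep, 140 mm wide, back wall 62 mm high. Origin at the underside, mid-width, on the back face; x points out of the back face (to the rack when hung), z up; the floor is at x = -92 to 0. A catch ledge 24 wide sticks 6 mm out of the foot of the back face (z = 4 to 10). 
- shelf_grip (a point): Where to hold the shelf: on its upright grip post, at (-37, 0, 85) mm in the shelf's frame, axes as the shelf's. The post is 14 mm thick (y), 30 mm long (x), its top at z = 104 mm; beside it all above z = 62 mm is free.
- claw_left (a point): Front of the left claw, mid-height, at (12, 50, 48.5) mm in the shelf's frame. Claw: 5.5 mm thick with a rounded front, neck at z = 52 to 60, tooth hanging to z = 37, 6.5 mm gap between tooth and back face for the 4 mm wall. It enters the slot with shelf_grip 15 to 26 mm above its true end height (best 20), shelf level and square, until the back face meets the uprights (shelf_grip x = home x).
- claw_right (a point): The same for the right claw, at (12, -50, 48.5) mm in the shelf's frame. If the shelf is stopped 8 mm or more short of home along the rack's x, the claws are against the uprights' faces, not in the slots. Once in, it goes straight down, with the back face 0 to 2.5 mm off the uprights.
- latch (a joint): Sprung tongue between the uprights, 20 mm wide, values in m: 0 = out (at the start and when locked), up to 0.009 pushed back. The ledge meets its sloped top 12 to 14 mm above home, pushes it back some 5 mm, and it snaps out when the shelf is within about 1 mm of home. Needs about 5 to 20 N of downward press; the shelf's own weight is not enough.
- jar_a_mid (a point): Bystander, to be left alone: spice jar, 39 mm across, 99 mm high; the point is half-way up it.
- jar_b_mid (a point): Bystander, to be left alone: spice jar, 41 mm across, 103 mm high; the point is half-way up it.
- honey_mid (a point): Bystander, to be left alone: squat jar with a wooden lid, 55 mm across, 81 mm high; the point is half-way up it.
- lemon_mid (a point): Bystander, to be left alone: lemon lying, 72x57x58 mm; the point is half-way up it.

How it is judged (in metres and radians):
On the way, in this order (a step that is already met when the one before it is completed fails the run):
1. both claws are hooked: through the top slots and lowered so that they hang behind the front walls, the latch not yet passed (x of shelf_grip in the frame of rack between -0.045 and -0.033 m and y of shelf_grip in the frame of rack between -0.0135 and 0.0135 m and z of shelf_grip in the frame of rack between 0.151 and 0.162 m and angle between shelf_grip's own z axis and vertical below 0.15 rad and angle between the x axis of shelf_grip and the x axis of rack, either way round below 0.15 rad).
2. the shelf is pressed home and the latch has snapped out (x of shelf_grip in the frame of rack between -0.045 and -0.033 m and y of shelf_grip in the frame of rack between -0.0135 and 0.0135 m and z of shelf_grip in the frame of rack between 0.136 and 0.151 m and angle between the x axis of shelf_grip and the x axis of rack, either way round below 0.1 rad and angle between shelf_grip's own z axis and vertical below 0.1 rad and value of joint latch below 0.0025 m), for 0.2 s.
At the end, for the whole second after the job is handed in: The shelf hangs by both claws in the top slots: its grip point at rack x -45 to -33 mm, y within 13.5 mm, height 136 to 151 mm (allowing for clamping error and lean), square and upright within 0.1 rad, latch out within 2.5 mm, released and at rest (all of step 2 and linear speed of shelf below 0.02 m/s and contact force between the fingers and shelf below 0.1 N); the robot touches nothing.
It fails at once if the shelf or robot bears on the rack with more than 35 N (contact force between any of shelf, the arm, the fingers and rack above 35 N).
It fails at once if a bystander is shifted by more than 20 mm (distance of any of jar_a_mid, jar_b_mid, honey_mid, lemon_mid from where it was at the start of the episode above 0.02 m).
It also fails if it takes over 61 s, if anything falls off the work surface, if the arm or the gripper's body presses on something with over 40 N, if the wrist force passes 120 N, or if a joint passes its speed limit or range.

## Working session

There is one attempt and no reset: what is moved stays moved. The work goes in short steps, Python scripts to look and compute and a shell command to move; the robot and the scene stay as the last step left them, time stands still between calls to the robot, and variables do not carry over. Pictures are saved under pics/ and viewed, at most 13 in all, crops included, and the job is handed in when it is done.

```bash
mkdir -p pics; ls
cat > h.py <<'E'
import numpy as np, cv2
from bench import *
from scipy.spatial.transform import Rotation as Ro
E
python3 - <<'E'
from h import *
s=sense(); print({k:np.round(v,2).tolist() for k,v in s.items()})
for c in ("scene","top"):
    p=snapshot(c); cv2.imwrite(f"pics/{c}0.png",p["image"][:,:,::-1])
    print(c,np.round(p["t"]),np.round(p["R"],2).tolist())
    for q in ["rack","slots","home","shelf","shelf_grip","claw_left","claw_right","jar_a_mid","jar_b_mid","honey_mid","lemon_mid"]:
        print(q,[(np.round(d["location"]).tolist(),round(d["conf"],2)) for d in place_of(p,q)[:2]])
E
```

```text
pics
{'time': 0.0, 'joint_pos': [-77.31, 7.52, 85.33, 0.0, 87.26, -4.89], 'qd': [-0.02, -0.13, -0.03, -0.09, -0.02, -0.12], 'joint_efforts': [0.0, -56.94, -50.05, -0.0, 0.02, 0.0], 'tool_pos': [181.13, -571.46, 247.21], 'tcp_rot': [-179.89, -0.01, 17.58], 'ft_force': [0.15, -0.64, 0.25], 'wrist_torque': [-0.02, -0.02, 0.01], 'grip_force': 0.0, 'finger_gap': 85.42}
scene [354. 365. 691.] [[-0.85, -0.52, -0.02], [-0.26, 0.46, -0.85], [0.45, -0.72, -0.53]]
rack [([575.0, 23.0, -2.0], 0.72)]
slots [([576.0, 26.0, 132.0], 0.83)]
home [([537.0, 24.0, 145.0], 0.6)]
shelf [([480.0, -307.0, 2.0], 0.78)]
shelf_grip [([437.0, -308.0, 93.0], 0.95)]
claw_left [([492.0, -260.0, 53.0], 0.96), ([424.0, -507.0, 32.0], 0.74)]
claw_right [([496.0, -354.0, 48.0], 0.76)]
jar_a_mid [([597.0, -206.0, 53.0], 0.79)]
jar_b_mid [([562.0, -460.0, 55.0], 0.8)]
honey_mid [([668.0, -275.0, 47.0], 0.58)]
lemon_mid [([422.0, -506.0, 34.0], 0.98)]
top [-221.  580. 1091.] [[-0.01, -1.0, 0.0], [-0.98, 0.01, -0.21], [0.21, -0.0, -0.98]]
rack [([579.0, 21.0, 1.0], 0.85)]
slots [([492.0, -356.0, 52.0], 0.53), ([602.0, -204.0, 55.0], 0.47)]
home [([541.0, 24.0, 144.0], 0.62)]
shelf [([486.0, -302.0, 3.0], 0.95), ([565.0, -464.0, 51.0], 0.52)]
shelf_grip [([445.0, -307.0, 92.0], 0.79)]
claw_left [([490.0, -258.0, 50.0], 0.88)]
claw_right [([493.0, -354.0, 52.0], 0.57)]
jar_a_mid [([604.0, -201.0, 56.0], 0.85)]
jar_b_mid [([566.0, -464.0, 53.0], 0.55)]
honey_mid [([668.0, -278.0, 48.0], 0.64)]
lemon_mid [([420.0, -506.0, 33.0], 0.96)]
```

View pics/scene0.png

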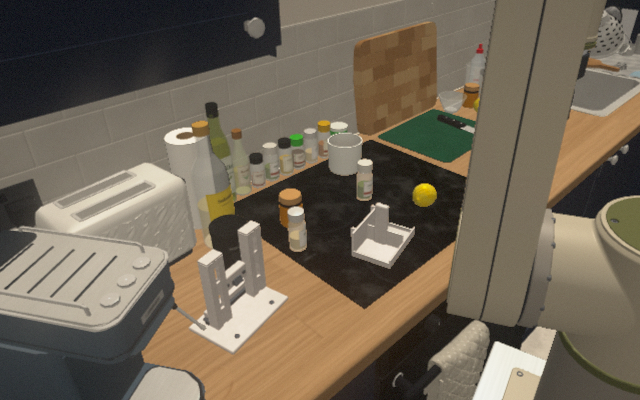

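View pics/top0.png

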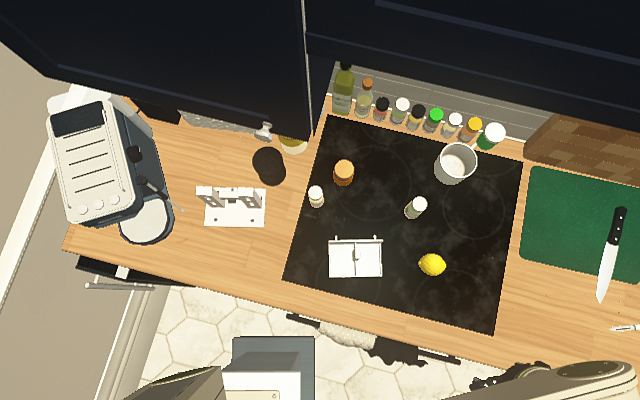

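The scene picture shows the rack at lower left (uprights near px (215,290) and (250,258)), with the shelf at (382,240) on the hob. The top view shows the rack plate at about (204–265, 188–226) and the shelf at (356,258), both nearly square to the world axes. Next I'll look closer at the rack and at the wrist view.

Run:
```python
from h import *
a=cv2.imread("pics/scene0.png"); b=cv2.imread("pics/top0.png")
w=snapshot("wrist"); wi=w["image"][:,:,::-1]
A=cv2.resize(a[215:350,185:295],None,fx=3.6,fy=3.6,interpolation=cv2.INTER_CUBIC)[:486]
M=np.zeros((600,800,3),np.uint8); M[:A.shape[0],:396]=A[:,:396]
B=cv2.resize(b[175:235,190:280],None,fx=4.4,fy=4.4,interpolation=cv2.INTER_CUBIC); M[:B.shape[0],402:402+B.shape[1]]=B[:,:398]
W=cv2.resize(wi,(398,249)); M[300:549,402:]=W
cv2.imwrite("pics/m1.png",M)
s=sense(); R=Ro.from_euler("xyz",s["tcp_rot"],degrees=True).as_matrix()
C=-w["R"].T@w["t"]; print("cam in tool",R.T@(C-s["tool_pos"]),"axis",R.T@w["R"].T, w["intrinsics"])
```

```text
cam in tool [  71.93064557   -1.03932694 -125.34417595] axis [[ 5.68284319e-04 -9.59940517e-01 -2.80203287e-01]
 [ 9.99999778e-01  6.42656376e-04 -1.73544359e-04]
 [ 3.46666690e-04 -2.80203126e-01  9.59940669e-01]] [[354.44793922   0.         323.12893786]
 [  0.         354.44793922 197.27005962]
 [  0.           0.           1.        ]]
```

View pics/m1.png

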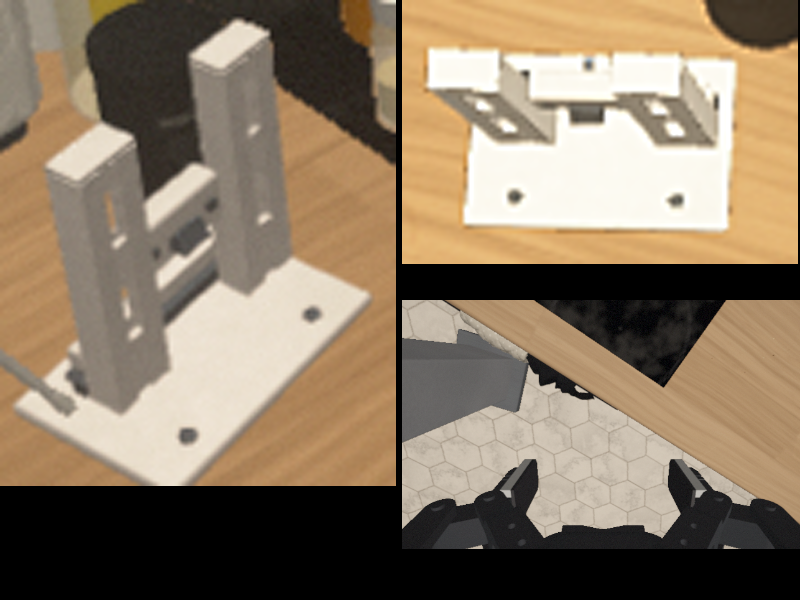

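The crops show both uprights with their slots and the dark latch between them, and the wrist camera looks down along the tool +x side past the fingers. I'll fit the rack pose from the corner pixels.

Run:
```python
from h import *
from scipy.optimize import least_squares
cams={c:snapshot(c) for c in("scene","top")}
sc=lambda u,v:(185+u/3.6,215+v/3.6); tp=lambda u,v:(190+(u-402)/4.4,175+v/4.4)
# (cam,pixel,kind,local x,y,z)
O=[("scene",sc(15,408),"pb",1,82,8),("scene",sc(372,296),"pf",0,-82,8),
("top",tp(465,225),"pf",0,82,8),("top",tp(728,230),"pf",0,-82,8),("top",tp(735,60),"pb",1,-82,8),
("scene",sc(83,182),"u",0,69,164),("scene",sc(135,140),"u",0,31,164),("scene",sc(217,68),"u",0,-31,164),("scene",sc(270,33),"u",0,-69,164),
("top",tp(430,90),"u",0,69,164),("top",tp(502,92),"u",0,31,164),("top",tp(613,93),"u",0,-31,164),("top",tp(684,95),"u",0,-69,164)]
def f(p,res=True):
    X,Y,yaw,dy,dz,xf=p; r=[]
    for c,px,k,x,y,z in O:
        if k=="pf":x=xf
        if k=="pb":x=xf+110
        if k=="u":y+=dy;z+=dz
        w=np.array([X+x*np.cos(yaw)-y*np.sin(yaw),Y+x*np.sin(yaw)+y*np.cos(yaw),z])
        q=cams[c]; h=q["intrinsics"]@(q["R"]@w+q["t"]); r.append(h[:2]/h[2]-px)
    r=np.array(r).ravel(); return np.r_[r,dz/4,dy/10]
s=least_squares(f,[577,22,0,0,0,-70],x_scale=[10,10,.1,5,5,10],loss="soft_l1")
print(np.round(s.x,3),np.degrees(s.x[2])); print(np.round(f(s.x)[:-2].reshape(-1,2),1).tolist())
```

```text
[ 5.76961e+02  1.98610e+01 -1.40000e-02 -7.62800e+00 -1.11200e+00
 -5.24590e+01] -0.8238939597810131
[[-0.6, -1.5], [0.8, -2.4], [-0.8, 1.0], [-0.3, 0.3], [-0.5, -0.3], [-0.4, 0.2], [0.8, -0.6], [1.3, 0.7], [-0.2, -0.2], [-0.0, 0.1], [-0.6, -0.3], [0.0, -0.3], [-0.3, -0.6]]
```

The rack fit is good to about a pixel: origin (577, 20), yaw −0.8°, uprights shifted about −7.6 mm in y. Moving above the shelf post now.

```bash
python3 -m handwheel '[[1,3.3,-1.72,0.5,0,0,0],[1,3.3,-1.72,0.5,0,0,0],[1,3.3,-1.72,0.5,0,0,0],[1,3.3,-1.72,0.5,0,0,0],[1,3.3,-1.72,0.5,0,0,0],[1,3.3,-1.72,0.5,0,0,0],[1,3.3,-1.72,0.5,0,0,0],[1,3.3,-1.72,0.5,0,0,0],[1,3.3,-1.72,0.5,0,0,0],[1,3.3,-1.72,0.5,0,0,0],[1,0,0,0,0,0,0.12],[1,0,0,0,0,0,0.12]]' 60
python3 -m handwheel '[[1,0,0,0,0,0,0.035],[1,0,0,0,0,0,0],[1,0,0,0,0,0,0]]'
python3 - <<'E'
from h import *
p=snapshot("wrist"); cv2.imwrite("pics/w1.png",p["image"][:,:,::-1])
for q in ["shelf","shelf_grip","claw_left","claw_right"]:
    print(q,[(np.round(d["location"]).tolist(),round(d["conf"],2)) for d in place_of(p,q)[:2]])
E
```

```text
time: 2.35
tool_pos: [445.2, -306.2, 197.9]
tcp_rot: [-180.0, 0.0, 3.8]
ft_force: [0.2, -1.2, 0.3]
finger_gap: 85.2
grip_force: 0.0
time: 2.6
tool_pos: [443.9, -308.3, 198.3]
tcp_rot: [180.0, -0.0, 1.9]
ft_force: [-0.2, -0.0, -0.5]
finger_gap: 85.9
grip_force: 0.0
shelf [([483.0, -308.0, 6.0], 0.88), ([449.0, -305.0, 92.0], 0.37)]
shelf_grip [([444.0, -304.0, 87.0], 0.77)]
claw_left [([493.0, -252.0, 58.0], 0.66)]
claw_right [([495.0, -351.0, 53.0], 0.98)]
```

View pics/w1.png

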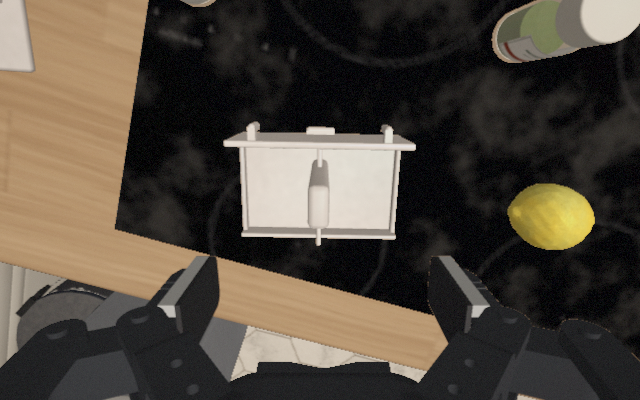

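Wrist view: the post top is centred near (318, 208), the back wall runs from (228, 143) to (412, 147), and the claws are at (252, 130) and (388, 130). So the post sits about 4 mm towards tool −y and the shelf is turned about −1.3° to the tool. Correcting, descending and gripping.

```bash
python3 -m handwheel '[[1,0.05,-0.4,2,0,0,0.022],[1,0,0,3,0,0,0],[1,0,0,3,0,0,0],[1,0,0,2,0,0,0],[1,0,0,1,0,0,0],[-1,0,0,0,0,0,0],[-1,0,0,0,0,0,0],[-1,0,0,0,0,0,0],[-1,0,0,0,0,0,0],[-1,0,0,0,0,0,0],[-1,0,0,0,0,0,0],[-1,0,0,0,0,0,0]]' 70
```

```text
time: 3.85
tool_pos: [445.1, -305.0, 89.7]
tcp_rot: [179.9, -0.1, 0.6]
ft_force: [-0.6, -0.8, 6.3]
finger_gap: 13.1
grip_force: 69.5
```

```bash
python3 -m handwheel '[[-1,0,0,-1,0,0,0],[-1,0,0,-3,0,0,0],[-1,0,0,-3,0,0,0],[-1,0,0,-3,0,0,0],[-1,0,0,-1,0,0,0],[-1,0.2,-1,0,0,0,0],[-1,0.5,-3,0,0,0,0],[-1,0.8,-4,0,0,0,0],[-1,0.8,-4,0,0,0,0],[-1,0.8,-4,0,0,0,0],[-1,0.8,-4,0,0,0,0],[-1,0.8,-4,0,0,0,0]]' 70
python3 -m handwheel '[[-1,0.8,-4,0,0,0,0.025],[-1,0.4,-2.7,0,0,0,0],[-1,0,-1,0,0,0,0],[-1,0,0,0,0,0,0],[-1,0,0,0,0,0,0]]'
python3 - <<'E'
from h import *
w=snapshot("wrist"); s=snapshot("scene")
M=np.zeros((600,640,3),np.uint8); M[:400]=w["image"][:,:,::-1]
cv2.imwrite("pics/w2full.png",M[:400]); cv2.imwrite("pics/s2.png",s["image"][:,:,::-1])
M[400:,:]=cv2.resize(s["image"][205:355,150:310,::-1],(213,200)).repeat(1,1).__class__((200,640,3),np.uint8) if 0 else 0
M[400:,:213]=cv2.resize(s["image"][205:355,150:310,::-1],(213,200))
cv2.imwrite("pics/w2.png",M)
E
```

```text
time: 4.85
tool_pos: [487.3, -61.1, 195.7]
tcp_rot: [-179.9, 0.2, 0.5]
ft_force: [0.4, -0.3, -3.6]
finger_gap: 13.1
grip_force: 69.0
time: 5.27
tool_pos: [499.8, 13.6, 196.4]
tcp_rot: [180.0, 0.2, -0.8]
ft_force: [-0.9, 0.2, -2.7]
finger_gap: 13.0
grip_force: 69.3
```

View pics/w2.png

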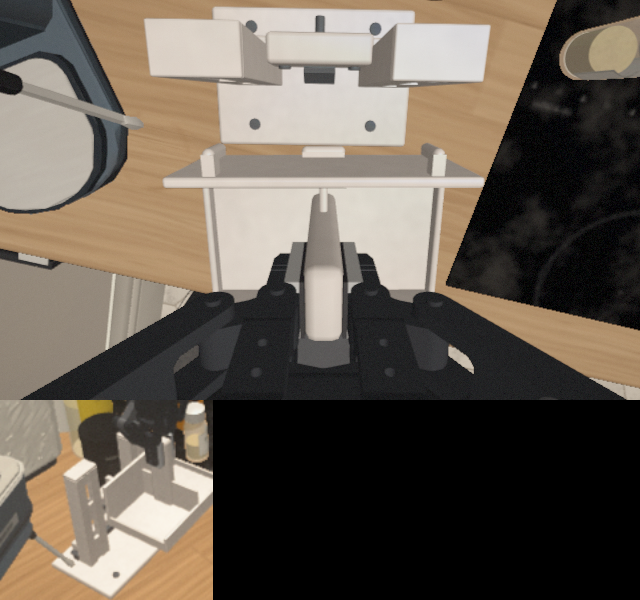

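The wrist view shows both uprights' tops (front edges near row 78, outer corners x≈152 and 482) and the held shelf's wall (x 165 to 483, row 183). The shelf needs to go about 3 mm to world +y. I'll refine with sub-pixel edge fits.

```bash
cat >> h.py <<'E'
from scipy.ndimage import gaussian_filter
def hedge(g,c0,c1,r0,r1):   # row edge line fit, returns row at mid cols and slope
    d=np.abs(np.diff(g[r0:r1,c0:c1],axis=0)); w=d**3; r=r0+.5+(w*np.arange(len(d))[:,None]).sum(0)/w.sum(0)
    c=np.arange(c0,c1); p=np.polyfit(c,r,1); k=np.abs(r-np.polyval(p,c))<1.0; p=np.polyfit(c[k],r[k],1); return p,np.std(r[k]-np.polyval(p,c[k]))
def vedge(g,r0,r1,c0,c1):
    return hedge(g.T,r0,r1,c0,c1)
E
python3 - <<'E'
from h import *
im=cv2.imread("pics/w2full.png"); g=gaussian_filter(im.astype(float).mean(2),.7)
for n,a in dict(Lf=(160,232,72,85),Rf=(402,475,72,86),wall=(225,300,176,182),wallR=(345,420,176,182)).items():
    p,s=hedge(g,*a); m=(a[0]+a[1])/2; print(n,m,round(np.polyval(p,m),2),"slope",round(p[0],4),round(s,2))
for n,a in dict(Lo=(35,70,142,158),Ro=(35,75,478,496)).items():
    p,s=vedge(g,*a); print(n,"col@78",round(np.polyval(p,78),2),"slope",round(p[0],3),round(s,2))
crop=lambda r0,r1,c0,c1:cv2.resize(im[r0:r1,c0:c1],None,fx=4,fy=4,interpolation=cv2.INTER_CUBIC)
M=np.vstack([np.hstack([crop(60,100,140,235),crop(60,100,400,495)]),np.hstack([crop(140,200,155,250),crop(140,200,398,493)])])
print(M.shape); cv2.imwrite("pics/z2.png",M)
E
```

```text
Lf 196.0 77.05 slope 0.0533 0.45
Rf 438.5 80.87 slope 0.0007 0.41
wall 262.5 177.27 slope -0.0021 0.02
wallR 382.5 177.09 slope -0.0016 0.01
Lo col@78 150.34 slope 0.113 0.02
Ro col@78 483.03 slope -0.134 0.04
(400, 760, 3)
```

View pics/z2.png

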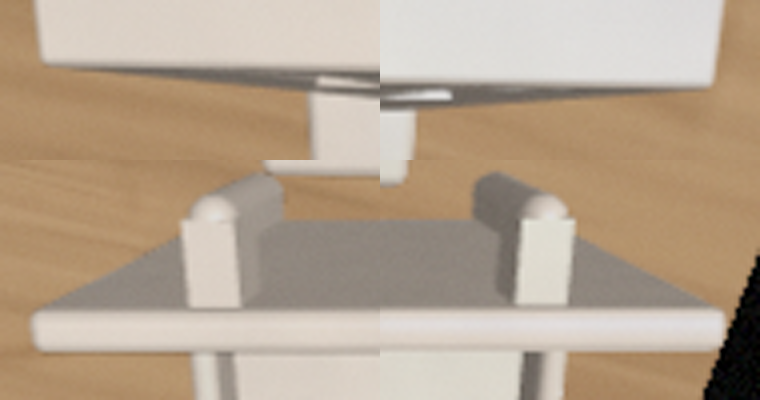

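The zoom gives the upright front corners at (150.5, 76) and (483, 81.5), the claw necks at columns 208 and 439, and the wall top edge at row 177. I'll solve for both poses in the tool frame.

Run:
```python
from h import *
from scipy.optimize import least_squares
w=snapshot("wrist"); s=sense(); T=Ro.from_euler("xyz",s["tcp_rot"],degrees=True).as_matrix(); t0=np.array(s["tool_pos"])
K=w["intrinsics"]
F=np.diag([1,-1,-1.])  # object axes (x fwd,y left,z up) in tool axes
def proj(P):
    c=w["R"]@(T@P+t0)+w["t"]; h=K@c; return h[:2]/h[2]
def fit(pts,px,tilt=None):
    def f(q):
        R=F@Ro.from_euler("z",q[3]).as_matrix()
        return np.ravel([proj(R@np.array(a)+q[:3])-p for a,p in zip(pts,px)])
    r=least_squares(f,[40,0,0,0],x_scale=[10,10,10,.1]); return r.x,np.round(r.fun,1)
u,ru=fit([(0,69,0),(0,-69,0)],[(150.4,76.2),(483.,81.3)])
sh,rs=fit([(0,70,62),(0,-70,62),(6,50,60),(6,-50,60)],[(163.5,177.6),(484,177.4),(208,165.5),(439.2,165.5)])
print("upright top mid in tool",u.round(3),ru,"\nshelf origin in tool",sh.round(3),rs)
print("world upright top",(T@u[:3]+t0).round(1),"shelf origin world",(T@sh[:3]+t0).round(1))
```

```text
upright top mid in tool [ 7.7263e+01 -4.1540e+00  3.0027e+01 -1.3000e-02] [ 0. -0.  0.  0.] 
shelf origin in tool [ 3.5784e+01 -1.3300e+00  8.7437e+01  2.0000e-03] [-0.6  1.2  0.5  1.3  1.  -1.2 -0.9 -1.3]
world upright top [577.8  14.9 167.4] shelf origin world [536.3  12.7 110. ]
```

```bash
python3 -m handwheel '[[-1,0,0,0,0,0,0.015],[-1,0,-0.39,0,0,0,0],[-1,0,0,1.3,0,0,0],[-1,0,0,1.34,0,0,0],[-1,1,0,0,0,0,0],[-1,1,0,0,0,0,0],[-1,0,0,0,0,0,0],[-1,0,0,0,0,0,0],[-1,0,0,0,0,0,0]]' 70
python3 - <<'E'
from h import *
w=snapshot("wrist"); im=w["image"][:,:,::-1]; cv2.imwrite("pics/w3full.png",im)
crop=lambda r0,r1,c0,c1:cv2.resize(im[r0:r1,c0:c1],None,fx=4,fy=4,interpolation=cv2.INTER_CUBIC)
cv2.imwrite("pics/z3.png",np.hstack([crop(60,200,130,228),crop(60,200,408,506)]))
E
```

```text
time: 6.17
tool_pos: [520.7, 16.3, 171.3]
tcp_rot: [-180.0, 0.1, -1.7]
ft_force: [0.5, 0.8, -3.5]
finger_gap: 13.4
grip_force: 69.3
```

View pics/z3.png

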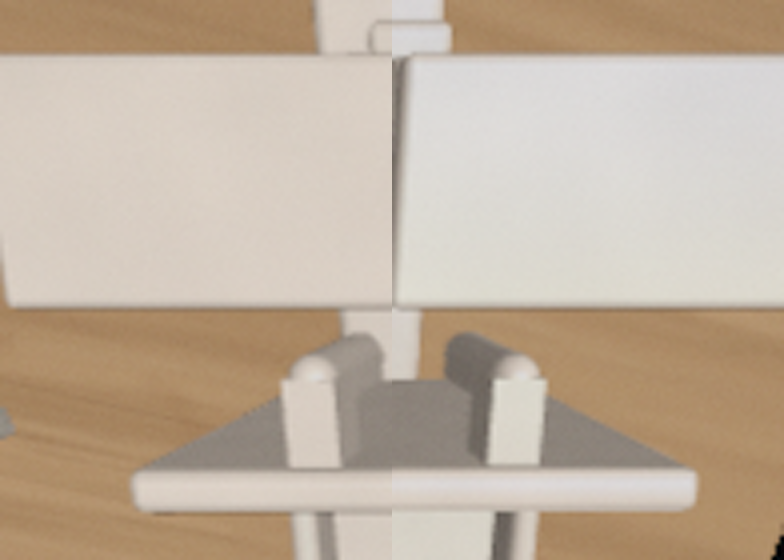

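Uprights' front edges and the shelf wall are now parallel (rows ≈136.5 and 177 on both sides). Checking the y centring numerically.

Run:
```python
from h import *
im=cv2.imread("pics/w3full.png"); g=gaussian_filter(im.astype(float).mean(2),.7)
R={}
for n,a in dict(Lo=(85,130,122,140),Ro=(85,130,500,524),cl0=(157,174,196,206),cl1=(157,174,211,220),cr0=(157,174,427,436),cr1=(157,174,440,450)).items():
    p,s=vedge(g,*a); r=136.5 if n in("Lo","Ro") else 165; R[n]=np.polyval(p,r); print(n,round(R[n],2),round(p[0],3),round(s,2))
for n,a in dict(Lf=(140,225,131,142),Rf=(415,495,131,142)).items():
    p,s=hedge(g,*a); print(n,round(np.polyval(p,(a[0]+a[1])/2),2),round(p[0],4),round(s,2))
mu=(R["Lo"]+R["Ro"])/2; su=(R["Ro"]-R["Lo"])/138
l=(R["cl0"]+R["cl1"])/2; r=(R["cr0"]+R["cr1"])/2; sc=(r-l)/100
print("upr y",(mu-323.13)/su,"scale",su,"claw y",((l+r)/2-323.13)/sc,"scale",sc,"depths",354.45/su,354.45/sc)
```

```text
Lo 131.57 0.15 0.05
Ro 510.65 -0.144 0.06
cl0 200.68 0.1 0.05
cl1 213.73 0.086 0.05
cr0 432.07 -0.083 0.05
cr1 445.2 -0.092 0.08
Lf 136.03 0.0014 0.11
Rf 135.96 0.0002 0.04
upr y -0.7361066669870169 scale 2.7469731444566654 claw y -0.09031573024142407 scale 2.3142657623222624 depths 129.03293238059962 153.15872782230733
```

```bash
python3 -m handwheel '[[-1,0,-0.06,0.3,0,0,0],[-1,0.4,0,0,0,0,0],[-1,0.3,0,0,0,0,0],[-1,0.2,0,0,0,0,0],[-1,0.1,0,0,0,0,0],[-1,0,0,0,0,0,0]]' 70
python3 -m handwheel '[[-1,0.1,0,0,0,0,0],[-1,0.1,0,0,0,0,0],[-1,0,0,0,0,0,0]]'
```

```text
time: 6.72
tool_pos: [531.5, 16.7, 169.0]
tcp_rot: [180.0, -0.0, -1.7]
ft_force: [-0.3, 0.0, -3.8]
finger_gap: 13.2
grip_force: 69.3
time: 6.97
tool_pos: [533.3, 16.7, 169.0]
tcp_rot: [-180.0, -0.0, -1.7]
ft_force: [0.0, 0.4, -2.9]
finger_gap: 13.2
grip_force: 69.3
```

```bash
python3 -m handwheel '[[-1,0.1,0,0,0,0,0],[-1,0.1,0,0,0,0,0],[-1,0.1,0,0,0,0,0],[-1,0,0,0,0,0,0]]' 70
python3 -m handwheel '[[-1,0.1,0,0,0,0,0],[-1,0.1,0,0,0,0,0],[-1,0,0,0,0,0,0]]'
```

```text
time: 7.3
tool_pos: [536.4, 16.5, 168.9]
tcp_rot: [-180.0, -0.0, -1.7]
ft_force: [0.7, -0.1, -2.0]
finger_gap: 13.1
grip_force: 69.3
time: 7.55
tool_pos: [538.4, 16.5, 168.9]
tcp_rot: [180.0, -0.0, -1.7]
ft_force: [0.0, -0.7, -2.4]
finger_gap: 12.9
grip_force: 69.3
```

```bash
python3 -m handwheel '[[-1,0.1,0,0,0,0,0],[-1,0.05,0,0,0,0,0],[-1,0,0,0,0,0,0]]' 70
python3 -m handwheel '[[-1,0.05,0,0,0,0,0],[-1,0.05,0,0,0,0,0],[-1,0,0,0,0,0,0]]'
python3 - <<'E'
from h import *
w=snapshot("wrist"); s=snapshot("scene"); im=w["image"][:,:,::-1]
M=np.zeros((600,640,3),np.uint8); M[:230]=im[:230]; M[232:592,:384]=cv2.resize(s["image"][205:355,150:310,::-1],(384,360)); cv2.imwrite("pics/m4.png",M)
E
```

```text
time: 7.8
tool_pos: [539.8, 16.4, 168.9]
tcp_rot: [-180.0, 0.0, -1.7]
ft_force: [0.0, 0.2, -2.6]
finger_gap: 13.1
grip_force: 69.3
time: 8.05
tool_pos: [540.1, 16.5, 168.7]
tcp_rot: [-180.0, 0.1, -1.7]
ft_force: [-3.7, 0.9, -1.7]
finger_gap: 13.3
grip_force: 69.4
```

View pics/m4.png

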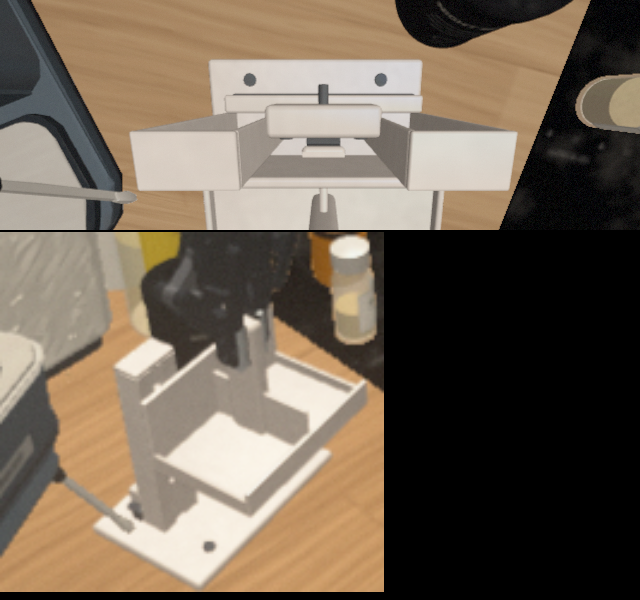

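Claws are through the slots: the back face touched the uprights at x=540.1 with −3.7 N. Backing off 1 mm and lowering.

```bash
python3 -m handwheel '[[-1,-0.12,0,0,0,0,0],[-1,0,0,0.2,0,0,0],[-1,0,0,0.2,0,0,0],[-1,0,0,0.2,0,0,0],[-1,0,0,0,0,0,0]]' 100
python3 -m handwheel '[[-1,0,0,0.15,0,0,0],[-1,0,0,0.15,0,0,0],[-1,0,0,0,0,0,0]]'
```

```text
time: 8.57
tool_pos: [539.3, 16.5, 162.7]
tcp_rot: [-180.0, 0.0, -1.7]
ft_force: [-2.9, 0.3, 0.1]
finger_gap: 13.0
grip_force: 99.4
time: 8.82
tool_pos: [539.5, 16.5, 160.0]
tcp_rot: [-180.0, -0.0, -1.7]
ft_force: [-2.4, -0.6, 3.0]
finger_gap: 12.5
grip_force: 99.7
```

```bash
python3 -m handwheel '[[-1,0,0,0.1,0,0,0],[-1,0,0,0.1,0,0,0],[-1,0,0,0,0,0,0]]' 100
python3 -m handwheel '[[-1,0,0,0.1,0,0,0],[-1,0,0,0.1,0,0,0],[-1,0,0,0,0,0,0]]'
```

```text
time: 9.07
tool_pos: [539.3, 16.5, 157.7]
tcp_rot: [-180.0, 0.0, -1.7]
ft_force: [-3.7, -0.1, 1.2]
finger_gap: 12.8
grip_force: 99.6
time: 9.32
tool_pos: [538.6, 16.5, 154.7]
tcp_rot: [-180.0, 0.1, -1.7]
ft_force: [-4.0, 0.2, -2.4]
finger_gap: 12.9
grip_force: 99.0
```

```bash
python3 -m handwheel '[[-1,0,0,0.1,0,0,0],[-1,0,0,0.1,0,0,0],[-1,0,0,0,0,0,0]]' 100
python3 -m handwheel '[[-1,0,0,0.1,0,0,0],[-1,0,0,0.1,0,0,0],[-1,0,0,0,0,0,0]]'
```

```text
time: 9.57
tool_pos: [538.9, 16.5, 153.1]
tcp_rot: [-180.0, 0.1, -1.7]
ft_force: [-2.9, 0.1, -3.6]
finger_gap: 12.4
grip_force: 99.0
time: 9.82
tool_pos: [538.9, 16.5, 151.0]
tcp_rot: [-180.0, 0.1, -1.7]
ft_force: [-3.2, -0.1, -7.5]
finger_gap: 13.1
grip_force: 98.0
```

```bash
python3 -m handwheel '[[-1,0,0,0.1,0,0,0],[-1,0,0,0,0,0,0]]' 100
python3 - <<'E'
from h import *
w=snapshot("wrist"); s=snapshot("scene"); im=w["image"][:,:,::-1]
print(sense()["ft_force"],sense()["wrist_torque"])
M=np.zeros((600,640,3),np.uint8); M[:230]=im[:230]; M[232:592,:384]=cv2.resize(s["image"][205:355,150:310,::-1],(384,360)); cv2.imwrite("pics/m5.png",M)
E
```

```text
time: 9.98
tool_pos: [539.9, 16.4, 150.8]
tcp_rot: [-180.0, -0.1, -1.7]
ft_force: [1.0, -0.4, -8.6]
finger_gap: 12.5
grip_force: 97.9
[ 0.65272841  0.58412294 -9.11659224] [-0.0600172  -0.06177397  0.01029264]
```

View pics/m5.png

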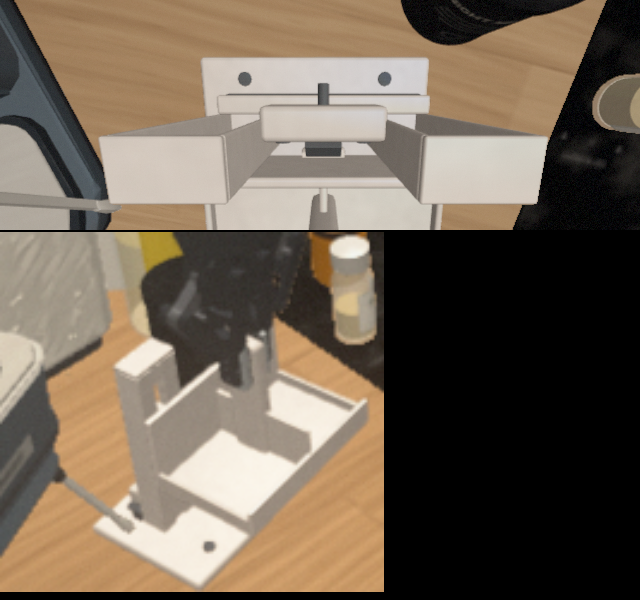

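The dark latch tongue at (323, 150) now appears over the ledge, so it seems to have snapped out. The tool is being pulled down about 9 N, so I'll ease lower until the stop is felt.

```bash
python3 -m handwheel '[[-1,0,0,0.05,0,0,0],[-1,0,0,0.05,0,0,0],[-1,0,0,0,0,0,0],[-1,0,0,0,0,0,0]]' 100
python3 -m handwheel '[[-1,0,0,0.05,0,0,0],[-1,0,0,0.05,0,0,0],[-1,0,0,0,0,0,0],[-1,0,0,0,0,0,0]]'
```

```text
time: 10.42
tool_pos: [539.9, 16.4, 150.5]
tcp_rot: [180.0, -0.1, -1.7]
ft_force: [0.0, -0.1, -2.7]
finger_gap: 12.7
grip_force: 98.8
time: 10.75
tool_pos: [539.6, 16.4, 149.1]
tcp_rot: [180.0, -0.0, -1.7]
ft_force: [-0.1, -0.3, -1.9]
finger_gap: 12.8
grip_force: 98.9
```

```bash
python3 -m handwheel '[[-1,0,0,0.05,0,0,0],[-1,0,0,0.05,0,0,0],[-1,0,0,0,0,0,0],[-1,0,0,0,0,0,0]]' 100
python3 -m handwheel '[[-1,0,0,0.05,0,0,0],[-1,0,0,0.05,0,0,0],[-1,0,0,0,0,0,0],[-1,0,0,0,0,0,0]]'
```

```text
time: 11.08
tool_pos: [539.8, 16.5, 148.9]
tcp_rot: [180.0, -0.0, -1.7]
ft_force: [-4.5, 0.2, 5.0]
finger_gap: 12.9
grip_force: 100.1
time: 11.42
tool_pos: [539.8, 16.5, 148.7]
tcp_rot: [180.0, -0.1, -1.7]
ft_force: [-7.9, 0.2, 11.5]
finger_gap: 12.8
grip_force: 101.2
```

Run:
```python
from h import *
w=snapshot("wrist"); im=w["image"][:,:,::-1]
z=lambda a:cv2.resize(a[95:190,285:362],None,fx=3.4,fy=6/1.8*1.02,interpolation=cv2.INTER_CUBIC)
a=cv2.imread("pics/m4.png"); b=cv2.imread("pics/m5.png")
M=np.hstack([z(a),z(b),z(im)]); print(M.shape); cv2.imwrite("pics/z6.png",M)
for q in ["shelf_grip","home","latch"]:
    print(q,[(np.round(d["location"]).tolist(),round(d["conf"],2)) for d in place_of(w,q)[:1]] if q!="latch" else "")
print(sense()["ft_force"])
```

```text
(323, 786, 3)
shelf_grip [([538.0, 16.0, 151.0], 0.59)]
home []
latch 
[-8.36389028 -0.22952179 10.75156375]
```

View pics/z6.png

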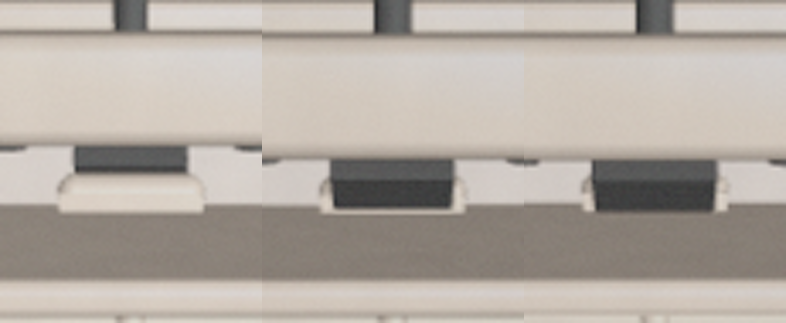

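The last crop shows the tongue fully out over the ledge and against the back face, and height holds at 148.7 while force rises, so the shelf is on its stop and locked. Unloading, releasing and withdrawing upward.

```bash
python3 -m handwheel '[[-1,-0.05,0,-0.1,0,0,0],[-1,-0.05,0,-0.08,0,0,0],[-1,0,0,0,0,0,0]]' 30
python3 -m handwheel '[[0.2,0,0,0,0,0,0],[0.2,0,0,0,0,0,0],[0.2,0,0,0,0,0,0],[0.2,0,0,0,0,0,0],[0.2,0,0,-0.5,0,0,0],[0.2,0,0,-1.5,0,0,0],[0.2,0,0,-3,0,0,0],[0.2,0,0,-3,0,0,0],[0.2,0,0,-3,0,0,0],[0.2,0,0,0,0,0,0],[0.2,0,0,0,0,0,0],[0.2,0,0,0,0,0,0]]'
python3 - <<'E'
from h import *
w=snapshot("wrist"); s=snapshot("scene"); im=w["image"][:,:,::-1]
M=np.zeros((600,640,3),np.uint8); M[:240]=im[80:320]; M[240:,:384]=cv2.resize(s["image"][205:355,150:310,::-1],(384,360)); cv2.imwrite("pics/m7.png",M)
for p in (w,s):print([(np.round(d["location"]).tolist(),round(d["conf"],2)) for d in place_of(p,"shelf_grip")[:1]])
E
```

```text
time: 11.82
tool_pos: [538.7, 16.5, 148.9]
tcp_rot: [-180.0, -0.0, -1.7]
ft_force: [-1.7, -0.0, 2.0]
finger_gap: 13.1
grip_force: 99.3
time: 12.82
tool_pos: [538.4, 16.5, 258.6]
tcp_rot: [-180.0, -0.0, -1.7]
ft_force: [0.0, 0.2, -1.1]
finger_gap: 51.4
grip_force: 0.0
[([537.0, 16.0, 147.0], 0.94)]
[([529.0, 16.0, 147.0], 0.68)]
```

View pics/m7.png

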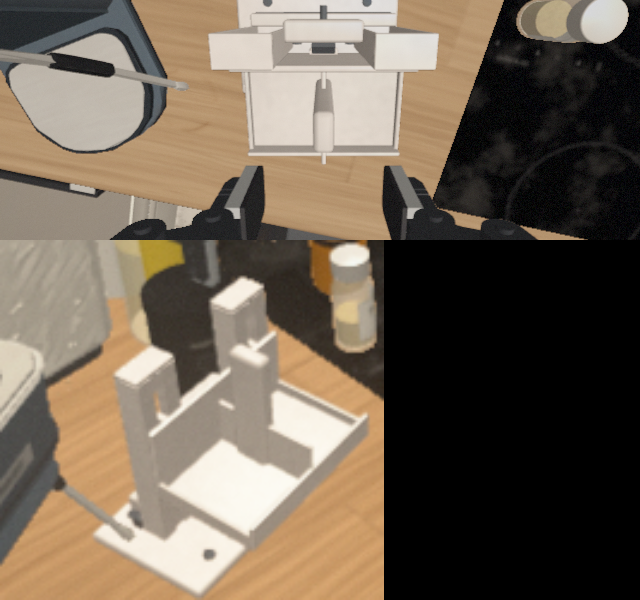

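The shelf hangs square on both uprights with the tongue out at (323, 45 of the crop). The gripper is clear above it and the jars are unmoved.

```bash
python3 -c "
from bench import *
print(hand_in())"
```

```text
the job is handed in; nothing more can be done
None
```

The shelf is hooked into the top slots, pressed home, latched and released, and the job is handed in at about 13 s; the pictures show the latch out and the jars unmoved, and the highest wrist force I read while pressing was about 14 N, but no verdict came back.

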